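# Jack up one end of the planter trough and hold it

## Task

Set the little lever jack on the worktop with its saddle centred under the lift pad of the steel tongue on the end of the wooden planter trough. Then make a trial stroke: press the jack handle fully down so that the trough end rises, and let the handle come fully up again; finally press the handle fully down once more and finish while still holding it down, with the trough end held up by the jack alone. Do not shove the trough along, and leave the pot, the tape roll and the matchbox where they are.

Things in the scene. Friction and masses are not known exactly. Their poses are not given: they have to be found in the camera images.
- trough: Heavy open wooden planter trough (about 4 kg), 147 x 392 x 132 mm, long along its own y. Origin: centre of its underside. Its -y end wall (190 mm from the origin; the rim stands out 6 mm more) carries a steel bracket: a tongue 28 mm wide with a round end sticks out 59 mm from the wall along -y, 54 to 60 mm above the worktop.
- lift_pad (a point): The marked lift point: centre of the underside of the round pad, 24 mm across, under the round end of the tongue; a brass button head on top of the tongue marks it. 45 mm out from the trough's end wall (235 mm from the trough's origin along its -y), 50 mm above the worktop while the trough stands flat. Axes as the trough's.
- jack: Low grey lever jack, loose, 0.9 kg. Origin: underside of its base, near the grip post; own x from handle to saddle, z up. Base 60 mm wide (y), 8 thick, x = -130 to +68 mm. Grip post 36 (x) x 28 (y) mm, 72 tall. Saddle at x = +45. Handle pivot at x = -28, z = 50, between cheeks 28 mm apart over all (x = -41 to -15, 62 tall); handle points to -x, its end 130 mm high when up.
- jack_grip (a point): Where to take the jack from above: in the grip post, 50 mm above the underside of the jack and 22 mm below the post's top, at x = -2 mm in the jack's frame. The post is 28 mm wide along the jack's y: close the fingers along that y.
- saddle (a point): Centre of the top of the round flat saddle, 40 mm across, at x = +45 mm in the jack's frame; 40 mm above the jack's underside with the handle up, 64 mm with the handle fully down.
- handle_pad (a point): Centre of the upper face of the rubber pressing pad (50 x 44 x 12 mm) at the handle's end, 170 mm from the pivot. With the handle up it lies at x = -181 mm, z = 125 mm in the jack's frame; fully down at x = -198 mm, z = 56 mm, and it follows an arc about the pivot (jack x = -28 mm, z = 50 mm).
- jack_handle (a joint): Handle angle, rad: 0 fully up (24 degrees above level), 0.42 fully down (level, at its stop). It raises the saddle by 57 mm per rad, 24 mm in all. A spring brings it up again when let go; pressing the pad takes about 2 N free and 7 to 11 N with the trough's end on the saddle.
- pot: Bystander: small terracotta pot, 68 x 70 x 76 mm, standing; origin at the centre of its underside.
- tape: Bystander: roll of paper tape lying flat, 96 mm across, 25 mm high; origin at the centre of its underside.
- matches: Bystander: matchbox lying flat, 37 x 58 x 17 mm; origin at the centre of its underside.

How it is judged (in metres and radians):
On the way, in this order (a step that is already met when the one before it is completed fails the run):
1. the jack stands flat on the worktop with its handle up and its saddle centred under the lift pad (within 12 mm) (horizontal distance between saddle and lift_pad below 0.012 m and value of joint jack_handle below 0.08 rad and height (world z) of jack below 0.004 m and angle between jack's own z axis and vertical below 0.04 rad), for 0.2 s.
2. trial stroke: the handle is pressed down (over 0.37 rad) and the lift pad has risen (over 57 mm) (value of joint jack_handle above 0.37 rad and height (world z) of lift_pad above 0.057 m), for 0.2 s.
3. the handle is up again (under 0.08 rad) and the trough is back down (lift pad under 53 mm) (value of joint jack_handle below 0.08 rad and height (world z) of lift_pad below 0.053 m), for 0.2 s.
At the end, for the whole second after the job is handed in: Robot still presses the handle (over 2 N; past 0.37 rad); jack flat, saddle within 14 mm of the lift pad and carrying it (over 4 N); pad over 57 mm high; robot not touching the trough, which is still and moved under 30 mm; bystanders moved under 30 mm (all of step 2 and horizontal distance between saddle and lift_pad below 0.014 m and contact force between jack and trough above 4 N and contact force between the fingers and jack above 2 N and contact force between each of the arm, the fingers and trough below 0.5 N and height (world z) of jack below 0.005 m and angle between jack's own z axis and vertical below 0.05 rad and angle between trough's own z axis and vertical below 0.08 rad and distance of each of trough, pot, tape, matches from where it was at the start of the episode below 0.03 m and linear speed of trough below 0.02 m/s); the arm keeps its last pose, push and grip.
It fails at once if the trough is shoved along or lifted by more than 40 mm (distance of trough from where it was at the start of the episode above 0.04 m).
It fails at once if a bystander is disturbed (moved over 30 mm) (distance of any of pot, tape, matches from where it was at the start of the episode above 0.03 m).
It also fails if it takes over 66 s, if anything falls off the work surface, if the arm or the gripper's body presses on something with over 40 N, if the wrist force passes 120 N, or if a joint passes its speed limit or range.

## Robot

A 7-joint arm with a two-finger parallel gripper is mounted at the origin on a cart in front of the work surface, level with it; the furniture and walls round the work are solid. World frame = base frame: x ahead of the robot, y to its left, z up, the work surface at z = 0. Lengths are in mm, angles in degrees, forces in N, time in s.
With the tool pointing down it reaches from about 350 to 900 mm from the base axis. Payload 7.2 kg.
Tool frame: the origin (TCP) lies at the very end of the fingers, on their centre line; the grasp point (between the pads) lies 19 mm behind it; z points along the fingers, y is the line along which they close (so a half turn about z gives the same grasp; the last joint's range is limited). The gripper opens to 85 mm and grips with 20 to 120 N. Pads are 22 mm wide; open, the fingers measure 114 mm over their backs; the gripper's body (76 mm by 85 mm) begins 54 mm behind the grasp point. The pads swing forward as they close: fully open they stand 13 mm farther back than shut.
Start: joints at [61.41, 23.554, -0.728, 91.456, 0.321, 64.991, -4.71], TCP at [260.988, -567.903, 231.297] pointing down, gripper open.
Joint ranges: [-169.25, 169.25], [-16.82, 113.86], [-84.01, 82.57], [7.8, 145.47], [-59.2, 239.2], [7.22, 106.19], [-163.78, 163.78]. Speed limits (degrees/s): [136.94, 136.94, 172.46, 172.46, 180, 180, 180].

## Interface

Orientations are given as a 3x3 rotation matrix whose columns are the frame's x, y, z axes.
In Python, from bench import state, camera, hand_in gives the robot as it stands.
- The arm moves only by the tool move_arm, never from a script. Its argument "rows" is one flat list of numbers, 6 for each row, row after row: the shift along the world's x, y, z in units of 0.2 m (1.0 is 0.2 m), then the turn, a rotation vector about the world's x, y, z in units of 6 degrees (1.0 is 6 degrees). A call has exactly 5 rows; each row shifts and turns the commanded pose from where the row before left it; what a row does not reach is not made up. A row lasts 1/8 s, in which the tool goes at most 62.5 mm and 10.7 degrees, less where a joint would pass 70% of its speed; a pose out of reach is approached as far as the arm can. A call with a number of a shift or a turn outside -1 to 1 is refused whole. A call with a gripper value outside its range is refused whole. "claw" is the opening, from 0 (shut) to 1 (fully open), set as the call begins (left out, the last holds). The fingers move at their own pace and stop on an object; "force" is the grip in N (left out, the last holds). Time passes only in rows, so rows that do not move let the fingers close, or fill a call up. It gives the time, the measured TCP pose, the force, the opening and the grip force at its end, in the units of the state.
- state(): the state, without advancing time (a new reading comes with each control period).
- camera(name): name is "scene" or "side" or "wrist"; returns a dict with "img" (420x560x3 uint8, red, green, blue), "mtx" (3x3 intrinsics, pixels), "origin" and "rotation" of the camera in the world. Camera axes: x right, y down, z forward; pixel columns grow to the right and rows downward; lengths in mm; the calibration is good to about 2 mm. A picture is of the moment at which its call begins. There is no depth.
- hand_in(): hands the job in; it is judged then, once.
The state is a dict: "time_s": time; "joint_positions": joint angles; "dq": joint speeds; "joint_efforts": joint torques, N m; "position": TCP position; "eef_rot": TCP orientation; "force": force on the tool from outside, world axes, zero at the start; "torque": the same for the moment, N m; "gripper_width": finger opening in mm; "gripper_force": force on a finger pad.
Only numpy, scipy, OpenCV 4.12 (cv2) and the standard library are available. Lean on these libraries where they do the work, as an engineer would, in place of code of your own. Each camera call takes 0.05 s, during which the arm holds its last target. There are 200 camera calls.

## Working session

There is one attempt and no reset: what is moved stays moved. The work goes in short steps, Python scripts to look and compute and a tool call to move; the robot and the scene stay as the last step left them, time stands still between calls to the robot, and variables do not carry over. Pictures are saved under pics/ and viewed, at most 11 in all, crops included, and the job is handed in when it is done.

Besides the shell and the picture viewer there is one more tool, called after "Emit:" in YAML: its name, and indented under it one key for each argument. move_arm: Moves the arm, as the interface text tells. Shifts and turns lie within -1 to 1; 1 stands for 0.2 m of shift or 6 degrees of turn. Its arguments: {"type":"object","properties":{"rows":{"type":"array"},"claw":{"type":"number"},"force":{"type":"number"}},"required":["rows"]}

```bash
mkdir -p pics; ls; cat > h.py <<'E'
import numpy as np, cv2, pickle
from bench import state, camera
def snap(n,f):
    c=camera(n); cv2.imwrite(f'pics/{f}.png',c['img'][:,:,::-1]); pickle.dump(c,open(f'pics/{f}.pkl','wb')); return c
def load(f): return pickle.load(open(f'pics/{f}.pkl','rb'))
def ray(c,u,v):
    d=np.array(c['rotation'])@np.linalg.solve(np.array(c['mtx']),[u,v,1.]); return np.array(c['origin'],float),d/np.linalg.norm(d)
def atz(c,u,v,z):
    o,d=ray(c,u,v); return (o+d*(z-o[2])/d[2]).round(1)
def tri(*cs):
    A=np.zeros((3,3));b=np.zeros(3)
    for c,u,v in cs:
        o,d=ray(c,u,v);P=np.eye(3)-np.outer(d,d);A+=P;b+=P@o
    x=np.linalg.solve(A,b)
    return x.round(1),[float(np.linalg.norm((np.eye(3)-np.outer(ray(*k)[1],ray(*k)[1]))@(x-ray(*k)[0])).round(1)) for k in cs]
def proj(c,p):
    q=np.array(c['mtx'])@(np.array(c['rotation']).T@(np.array(p,float)-c['origin'])); return (q[:2]/q[2]).round(1)
E
python3 - <<'E'
from h import *
s=state();print(s['time_s'],s['position'],np.round(s['eef_rot'],3).tolist(),s['force'])
a=[snap(n,n+'0') for n in('scene','side')]
for c in a: print(np.round(c['origin']),np.round(c['rotation'],2).tolist())
im=np.hstack([cv2.resize(c['img'][:,:,::-1],(560,420)) for c in a])
E
```

```text
pics
0.0 [ 260.74640776 -567.45085639  230.43823605] [[0.909, 0.418, -0.001], [0.418, -0.909, 0.001], [-0.0, -0.002, -1.0]] [ 0.19969686 -0.09886182 -0.37876161]
[-56. 605. 960.] [[-0.74, -0.46, 0.48], [-0.67, 0.5, -0.55], [0.01, -0.73, -0.68]]
[ -751. -1011.   854.] [[0.59, -0.35, 0.73], [-0.81, -0.25, 0.53], [-0.0, -0.9, -0.43]]
```

View pics/scene0.png

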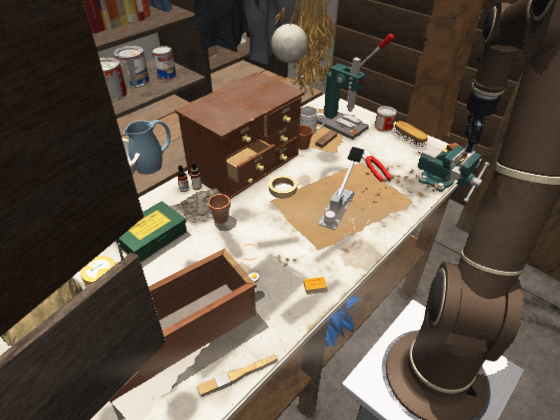

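View pics/side0.png

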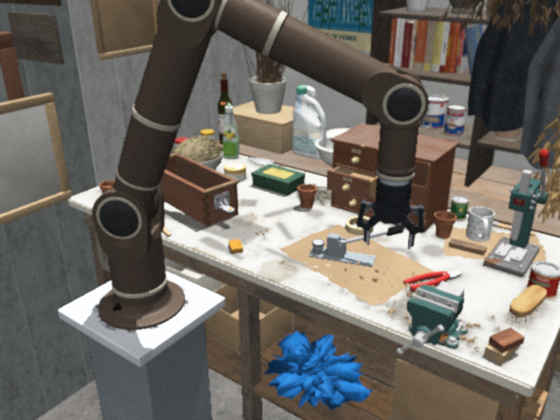

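The scene view shows the jack on brown paper, with its saddle near (331,214) and its pad near (357,154). The tongue button is at (254,276), the pot at (219,208), the tape at (283,186) and the matchbox at (315,284). The side view shows the jack at (340,248) and the tongue at (222,203). Next I'll enlarge both.

```bash
python3 - <<'E'
from h import *
def crop(f,x,y,w,h): return cv2.resize(load(f)['img'][y:y+h,x:x+w,::-1],(400,300),interpolation=cv2.INTER_CUBIC)
im=np.vstack([np.hstack([crop('scene0',300,140,100,75+15),crop('scene0',220,240,80,60)]),np.hstack([crop('side0',300,210,100,75),crop('side0',190,170,80,60)])])
cv2.imwrite('pics/c1.png',im)
E
```

```text
(no output)
```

View pics/c1.png

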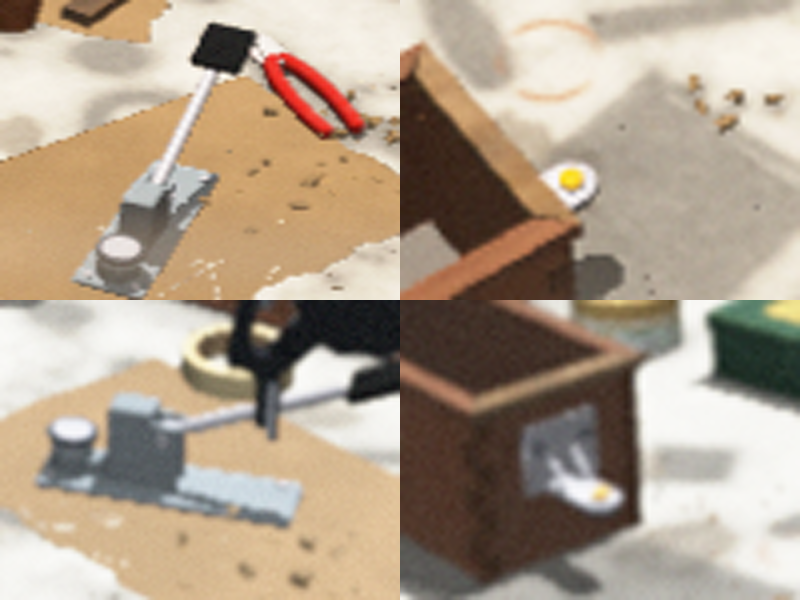

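```bash
python3 - <<'E'
from h import *
a,b=load('scene0'),load('side0')
for n,p,q in [('saddle',(330.5,214.4),(318.2,243)),('post',(336.7,194.9),(333.2,235.8)),('button',(254.4,276),(230,208.6)),('cornA',(224,249),(238,181)),('cornB',(256,284.8),(204.4,192.4))]:
    print(n,tri((a,*p),(b,*q)))
print('pad',atz(a,355.5,154.4,125),'saddle@40',atz(a,330.5,214.4,40),atz(b,318.2,243,40))
print('pot',atz(a,220,222,0),'tape',atz(a,283,187,12),'match',atz(a,315,285,15))
E
```

```text
saddle (array([ 492.1, -237.5,   36.3]), [0.8, 0.8])
post (array([ 506.2, -283.9,   73.6]), [3.3, 3.3])
button (array([480.5, 108.4,  59.8]), [1.7, 1.7])
cornA (array([559.6, 136.4, 127.1]), [0.9, 0.9])
cornB (array([418.8, 161.9, 127.5]), [1.9, 1.9])
pad [ 556.1 -443.4  125. ] saddle@40 [ 489.  -233.3   40. ] [ 488.  -240.7   40. ]
pot [747.4  -3.5   0. ] tape [ 708.8 -257.2   12. ] match [362.9  -4.4  15. ]
```

Emit:
move_arm:
  rows: [0.0818,0.0948,-0.0167,0,0,0.918,0.0818,0.0948,-0.0167,0,0,0.918,0.0818,0.0948,-0.0167,0,0,0.918,0.0818,0.0948,-0.0167,0,0,0.918,0.0818,0.0948,-0.0167,0,0,0.918]
  claw: 1
  force: 110

```text
time_s: 0.72
position: [343.1, -472.2, 214.1]
eef_rot: [[0.61, 0.792, -0.001], [0.792, -0.61, 0.001], [0.0, -0.001, -1.0]]
force: [-0.2, -0.6, -0.6]
gripper_width: 85.2
gripper_force: 0.0
```

Emit:
move_arm:
  rows: [0.0818,0.0948,-0.0167,0,0,0.918,0.0818,0.0948,-0.0167,0,0,0.918,0.0818,0.0948,-0.0167,0,0,0.918,0.0818,0.0948,-0.0167,0,0,0.918,0.0818,0.0948,-0.0167,0,0,0.918]

```text
time_s: 1.35
position: [424.8, -377.5, 197.4]
eef_rot: [[0.175, 0.985, -0.001], [0.985, -0.175, 0.0], [0.0, -0.001, -1.0]]
force: [0.1, -1.0, 0.5]
gripper_width: 85.5
gripper_force: 0.0
```

Emit:
move_arm:
  rows: [0.0818,0.0948,-0.0167,0,0,0.918,0.0818,0.0948,-0.0167,0,0,0.918,0.0818,0.0948,-0.0167,0,0,0.918,0.0818,0.0948,-0.0167,0,0,0.918,0.0818,0.0948,-0.0167,0,0,0.918]

```text
time_s: 1.98
position: [506.6, -282.8, 180.7]
eef_rot: [[-0.3, 0.954, -0.001], [0.954, 0.3, 0.0], [0.001, -0.001, -1.0]]
force: [0.4, 0.5, 0.5]
gripper_width: 85.5
gripper_force: 0.0
```

```bash
python3 - <<'E'
from h import *
c=snap('wrist','w1'); s=state();R=np.array(s['eef_rot'])
print(s['time_s'],s['position'],np.round(R,3).tolist(),np.degrees(np.arctan2(R[1,1],R[0,1])),c['origin'])
E
```

```text
2.025 [ 508.88082965 -279.10698718  180.44303001] [[-0.308, 0.951, 0.001], [0.951, 0.308, 0.003], [0.002, 0.001, -1.0]] 17.96185139029804 [ 485.83805074 -214.26874346  322.57288426]
```

View pics/w1.png

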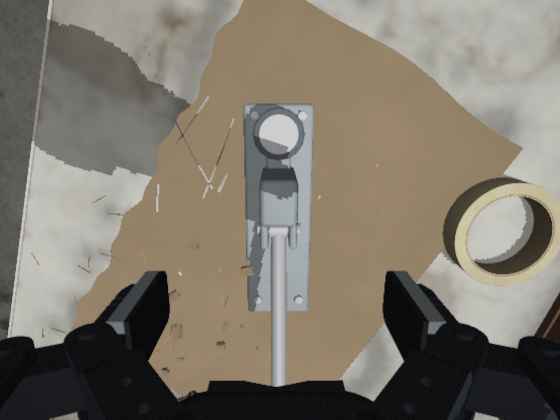

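The wrist view shows the saddle at (278.5,134). The base's front corners are at (244,104) and (313,105), its back corners at (249,310) and (308,310). The jack's axis is the image's vertical.

```bash
python3 - <<'E'
from h import *
c=load('w1'); a=load('scene0'); b=load('side0')
print('saddle tri',tri((c,278.5,134),(a,330.5,214.4),(b,318.2,243)))
S=atz(c,278.5,134,40)
F=(atz(c,244,104,8)+atz(c,313,105,8))/2;B=(atz(c,249,310,8)+atz(c,308,310,8))/2
d=F-B; x=d[:2]/np.hypot(*d[:2]);print(S,F,B,np.hypot(*d[:2]),np.degrees(np.arctan2(d[1],d[0])))
print('grip from saddle',S[:2]-47*x,'from base',F[:2]-70*x, (F+B)[:2]/2+29*x)
print(state()['position'])
E
```

```text
saddle tri (array([ 493.4, -236.6,   35.8]), [1.7, 1.9, 0.7])
[ 494.5 -235.1   40. ] [ 488.25 -214.5     8.  ] [ 546.7  -399.05    8.  ] 193.58487802511846 107.57384527230086
grip from saddle [ 508.69093283 -279.90644402] from base [ 509.38543187 -281.23300173] [ 508.71889251 -279.12847071]
[ 508.88082965 -279.10698718  180.44303001]
```

Emit:
move_arm:
  rows: [0,-0.002,-0.18,0,0,0,0,-0.002,-0.18,0,0,0,0,0,-0.18,0,0,0,0,0,-0.12,0,0,0,0,0,-0.085,0,0,0]

```text
time_s: 2.65
position: [505.7, -284.2, 30.7]
eef_rot: [[-0.297, 0.955, -0.001], [0.955, 0.297, 0.001], [0.001, -0.001, -1.0]]
force: [0.6, -0.1, 0.0]
gripper_width: 85.4
gripper_force: 0.0
```

Emit:
move_arm:
  rows: [0,0,0,0,0,0,0,0,0,0,0,0,0,0,0,0,0,0,0,0,0,0,0,0,0,0,0,0,0,0]
  claw: 0
  force: 110

```text
time_s: 3.28
position: [508.1, -284.5, 33.8]
eef_rot: [[-0.298, 0.955, 0.003], [0.955, 0.298, -0.001], [-0.002, 0.003, -1.0]]
force: [2.2, 0.1, 6.9]
gripper_width: 27.0
gripper_force: 107.9
```

Emit:
move_arm:
  rows: [0,0,0,0,0,0,0,0,0,0,0,0,0,0,0.025,0,0,0,0,0,0.05,0,0,0,0,0,0.05,0,0,0]

```text
time_s: 3.9
position: [505.6, -284.2, 57.3]
eef_rot: [[-0.297, 0.955, -0.001], [0.955, 0.297, 0.001], [0.001, -0.001, -1.0]]
force: [-0.1, -0.4, -8.7]
gripper_width: 26.7
gripper_force: 108.7
```

```bash
python3 - <<'E'
from h import *
c=snap('wrist','w2'); s=state();R=np.array(s['eef_rot'])
print(s['time_s'],s['position'],np.round(R,3).tolist(),np.degrees(np.arctan2(R[1,1],R[0,1])),s['gripper_width'],s['force'],s['torque'],c['origin'])
E
```

```text
3.95 [ 506.5855228  -284.55870784   58.81051831] [[-0.297, 0.955, 0.001], [0.955, 0.297, -0.0], [-0.001, 0.0, -1.0]] 17.292522148142705 26.865751275526193 [ 1.07822246 -0.25398806 -7.14044569] [ 0.18347423 -0.04753784 -0.00944947] [ 485.1803596  -215.5925631   199.15201123]
```

View pics/w2.png

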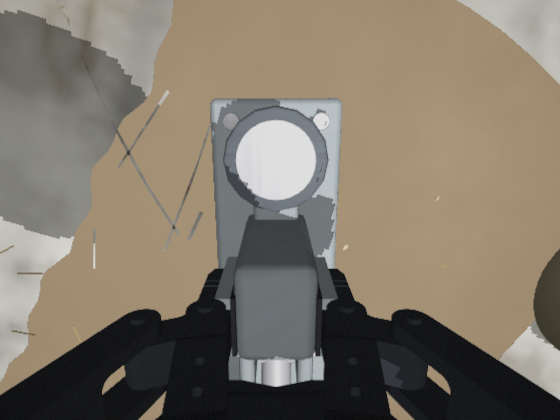

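The wrist view shows the jack held level, with its saddle at (276.5,160) and the post between the fingers.

Emit:
move_arm:
  rows: [-0.017,0.0847,0,0,0,-0.307,-0.017,0.0847,0,0,0,-0.307,-0.017,0.0847,0,0,0,-0.307,-0.017,0.0847,0,0,0,-0.307,-0.017,0.0847,0,0,0,-0.307]

```text
time_s: 4.58
position: [489.3, -199.1, 57.5]
eef_rot: [[-0.14, 0.99, 0.0], [0.99, 0.14, -0.0], [-0.0, 0.0, -1.0]]
force: [-0.5, -0.2, -9.1]
gripper_width: 27.0
gripper_force: 109.1
```

Emit:
move_arm:
  rows: [-0.017,0.0847,0,0,0,-0.307,-0.017,0.0847,0,0,0,-0.307,-0.017,0.0847,0,0,0,-0.307,-0.017,0.0847,0,0,0,-0.307,-0.017,0.0847,0,0,0,-0.307]

```text
time_s: 5.2
position: [472.5, -114.3, 57.6]
eef_rot: [[0.02, 1.0, 0.001], [1.0, -0.02, -0.0], [-0.0, 0.001, -1.0]]
force: [0.7, -0.5, -7.9]
gripper_width: 26.3
gripper_force: 109.1
```

Emit:
move_arm:
  rows: [-0.017,0.0847,0,0,0,-0.307,-0.017,0.0847,0,0,0,-0.307,-0.017,0.0847,0,0,0,-0.307,-0.017,0.0847,0,0,0,-0.307,-0.017,0.0847,0,0,0,-0.307]

```text
time_s: 5.82
position: [455.6, -29.6, 57.7]
eef_rot: [[0.18, 0.984, 0.001], [0.984, -0.18, -0.0], [0.0, 0.001, -1.0]]
force: [0.7, -0.2, -9.3]
gripper_width: 27.0
gripper_force: 109.1
```

Emit:
move_arm:
  rows: [0,0,0,0,0,0,0,0,0,0,0,0,0,0,0,0,0,0,0,0,0,0,0,0,0,0,0,0,0,0]

```text
time_s: 6.45
position: [455.4, -30.5, 57.1]
eef_rot: [[0.18, 0.984, -0.0], [0.984, -0.18, -0.0], [-0.0, -0.0, -1.0]]
force: [-0.4, 0.2, -9.7]
gripper_width: 26.9
gripper_force: 109.2
```

```bash
python3 - <<'E'
from h import *
c=snap('wrist','w3'); s=state();R=np.array(s['eef_rot'])
print(s['time_s'],s['position'],np.round(R,3).tolist(),np.degrees(np.arctan2(R[1,1],R[0,1])),s['gripper_width'],s['force'],c['origin'])
for f in('scene','side'): snap(f,f+'3')
E
```

```text
6.5 [455.38638099 -30.41176221  57.16035467] [[0.18, 0.984, -0.0], [0.984, -0.18, -0.0], [-0.0, -0.0, -1.0]] -10.346482715062171 26.86503450695526 [ 0.59132488 -0.33330987 -8.21919787] [468.96953882  40.2392488  198.99241379]
```

View pics/w3.png

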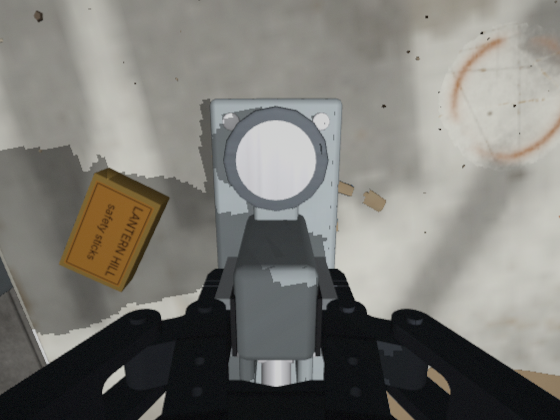

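The wrist view shows the jack still held, saddle at (276.5,160), and the matchbox clear at (115,230). I'll lower to just above the worktop and move forward until the tongue comes into view.

Emit:
move_arm:
  rows: [0.009,0.0492,0,0,0,0,0.009,0.0492,-0.03,0,0,0,0.009,0.0492,-0.04,0,0,0,0.009,0.0492,-0.04,0,0,0,0,0,0,0,0,0]

```text
time_s: 7.22
position: [462.4, 10.4, 34.5]
eef_rot: [[0.177, 0.984, -0.001], [0.984, -0.177, 0.0], [0.0, -0.001, -1.0]]
force: [0.5, -0.4, -9.2]
gripper_width: 26.8
gripper_force: 109.2
```

```bash
python3 - <<'E'
from h import *
c=snap('wrist','w4'); s=state();R=np.array(s['eef_rot'])
print(s['time_s'],s['position'],np.degrees(np.arctan2(R[1,1],R[0,1])),s['gripper_width'],s['force'])
print('saddle',atz(c,276.5,160,44),'exp button',proj(c,[480.5,108.4,63]))
a=snap('scene','scene4');b=snap('side','side4')
def crop(c,x,y,w,h): return cv2.resize(c['img'][y:y+h,x:x+w,::-1],(400,300),interpolation=cv2.INTER_CUBIC)
im=np.vstack([np.hstack([crop(c,140,0,280,210),crop(a,220,240,80,60)]),np.hstack([crop(b,200,180,80,60),crop(load('scene0'),300,160,80,60)])])
cv2.imwrite('pics/c4.png',im)
E
```

```text
7.275 [462.32431144   9.70137263  34.72115278] -10.25795861946238 26.477465271039854 [ 0.06188274 -0.17973962 -9.47021346]
saddle [472.6  61.5  44. ] exp button [274.8  -0.8]
```

View pics/c4.png

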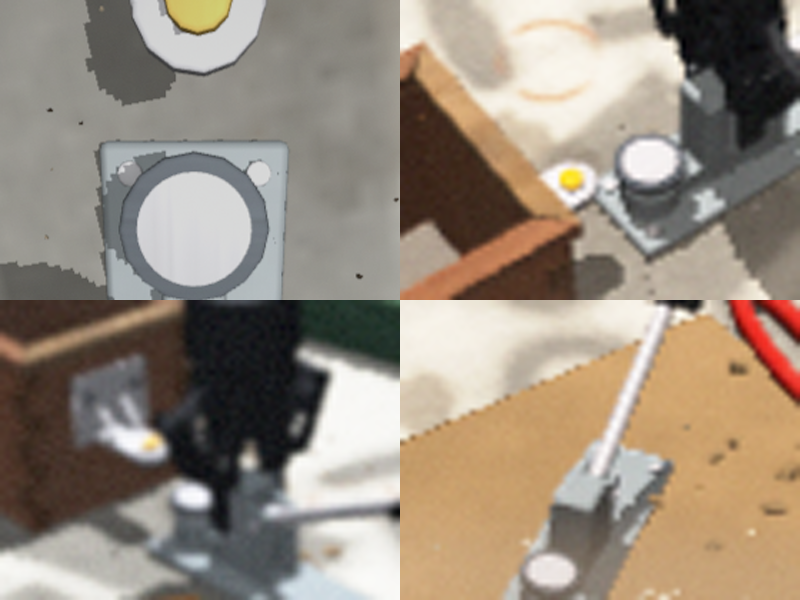

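The wrist crop shows the tongue tip at (281,51), its centreline at x≈279.7 and the saddle at (275.8,160.3).

```bash
python3 - <<'E'
from h import *
c=load('w4');a=load('scene4');b=load('side4')
y=np.array([.179,.984])
T=atz(c,280.3,51,60)[:2]; 
print('pad from tip',T+14*y,'button edge',atz(c,280.5,24.5,63))
S=atz(c,275.8,160.3,43);print('saddle',S)
print('saddle tri',tri((c,275.8,160.3),(a,220+250/5,240+158/5),(b,200+192/5,180+197/5)))
print('button tri',tri((a,254.4,276),(b,200+151/5,180+141/5)))
d=T+14*y-S[:2];print('delta',d,'along',d@y,'lat',d@[y[1],-y[0]])
E
```

```text
pad from tip [482.306 109.176] button edge [481.  101.9  63. ]
saddle [472.3  61.3  43. ]
saddle tri (array([470.6,  60.5,  39.3]), [1.6, 1.4, 1.7])
button tri (array([480.8, 108.4,  60.6]), [2.4, 2.4])
delta [10.006 47.876] along 48.901058 lat 1.276099999999972
```

Emit:
move_arm:
  rows: [0.0095,0.0477,0,0,0,0,0.0095,0.0477,0,0,0,0,0.0095,0.0477,0,0,0,0,0.0095,0.0477,0,0,0,0,0.0095,0.0477,0,0,0,0]

```text
time_s: 8.0
position: [472.2, 57.7, 35.2]
eef_rot: [[0.179, 0.984, 0.0], [0.984, -0.179, 0.0], [0.0, 0.0, -1.0]]
force: [-1.0, -0.6, -9.0]
gripper_width: 27.1
gripper_force: 109.2
```

Emit:
move_arm:
  rows: [0,0,0,0,0,0,0,0,-0.005,0,0,0,0,0,-0.005,0,0,0,0,0,-0.005,0,0,0,0,0,0,0,0,0]

```text
time_s: 8.62
position: [472.1, 56.4, 33.6]
eef_rot: [[0.18, 0.984, 0.0], [0.984, -0.18, -0.001], [-0.001, 0.001, -1.0]]
force: [-5.0, -0.6, 13.6]
gripper_width: 27.1
gripper_force: 112.4
```

```bash
python3 - <<'E'
from h import *
c=snap('wrist','w5'); s=state();R=np.array(s['eef_rot'])
print(s['time_s'],s['position'],np.round(R,3).tolist(),s['gripper_width'],s['force'])
a=snap('scene','scene5');b=snap('side','side5')
def crop(c,x,y,w,h): return cv2.resize(c['img'][y:y+h,x:x+w,::-1],(400,300),interpolation=cv2.INTER_CUBIC)
im=np.vstack([np.hstack([crop(c,140,40,280,210),crop(a,220,240,80,60)]),np.hstack([crop(b,200,180,80,60),crop(a,240,180,140,105)])])
cv2.imwrite('pics/c5.png',im)
E
```

```text
8.675 [472.10877006  56.42586609  33.61167614] [[0.18, 0.984, 0.0], [0.984, -0.18, -0.001], [-0.001, 0.001, -1.0]] 27.02608034199167 [-4.63865394  0.05454583 14.27751629]
```

View pics/c5.png

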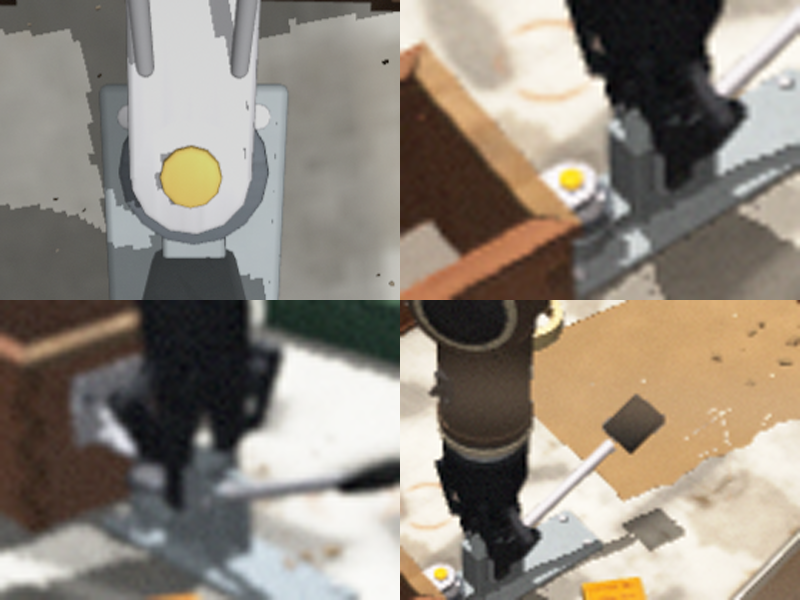

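The jack now stands under the tongue. In the wrist view the button is at (273.7,163.9) and the saddle centre at (275.8,160.6). I'll check the offset.

```bash
python3 - <<'E'
from h import *
c=load('w5')
for z in(60,64): print(atz(c,273.7,163.9,z))
print(atz(c,275.8,160.6,40))
E
```

```text
[481.8 109.   60. ]
[481.9 109.7  64. ]
[482.1 106.9  40. ]
```

Emit:
move_arm:
  rows: [0,0,0,0,0,0,0,0,0,0,0,0,0,0,0,0,0,0,0,0,0,0,0,0,0,0,0,0,0,0]
  claw: 1

```text
time_s: 9.4
position: [472.1, 56.9, 32.1]
eef_rot: [[0.179, 0.984, -0.0], [0.984, -0.179, 0.0], [0.0, -0.0, -1.0]]
force: [0.0, 1.0, -0.5]
gripper_width: 85.3
gripper_force: 0.0
```

Emit:
move_arm:
  rows: [0,0,0.1,0,0,0,0,0,0.14,0,0,0,0,0,0.14,0,0,0,0,0,0.14,0,0,0,0,0,0.14,0,0,0]

```text
time_s: 10.02
position: [472.0, 56.8, 165.1]
eef_rot: [[0.179, 0.984, -0.0], [0.984, -0.179, 0.0], [0.0, -0.0, -1.0]]
force: [-1.0, -0.6, 1.4]
gripper_width: 85.2
gripper_force: 0.0
```

Emit:
move_arm:
  rows: [-0.031,-0.172,0,0,0,0,-0.031,-0.172,0,0,0,0,-0.031,-0.172,0,0,0,0,-0.031,-0.172,0,0,0,0,-0.031,-0.172,0,0,0,0]
  claw: 0
  force: 40

```text
time_s: 10.65
position: [440.8, -116.2, 164.2]
eef_rot: [[0.179, 0.984, 0.0], [0.984, -0.179, -0.0], [-0.0, 0.0, -1.0]]
force: [-0.0, -0.2, -0.1]
gripper_width: -0.1
gripper_force: 0.0
```

Emit:
move_arm:
  rows: [0,0,0,0,0,0,0,0,0,0,0,0,0,0,0,0,0,0,0,0,0,0,0,0,0,0,0,0,0,0]

```text
time_s: 11.28
position: [441.2, -114.7, 164.2]
eef_rot: [[0.178, 0.984, 0.0], [0.984, -0.178, 0.0], [0.0, 0.0, -1.0]]
force: [-0.4, 0.4, 0.2]
gripper_width: 0.2
gripper_force: 0.0
```

```bash
python3 - <<'E'
from h import *
s=state();print(s['time_s'],s['position'],s['gripper_width'],s['force'])
c=snap('wrist','w6');a=snap('scene','scene6');b=snap('side','side6')
print([proj(k,[441.3,-114.9,125]) for k in(a,b,c)],proj(c,[482,109,62]),proj(c,[482,107,40]))
def crop(c,x,y,w,h): return cv2.resize(c['img'][y:y+h,x:x+w,::-1],(400,300),interpolation=cv2.INTER_CUBIC)
im=np.vstack([np.hstack([crop(c,0,0,560,420),crop(a,260,200,100,75)]),np.hstack([crop(b,200,180,100,75),crop(a,220,240,80,60)])])
cv2.imwrite('pics/c6.png',im)
E
```

```text
11.275 [ 441.21054014 -114.66894125  164.18632418] 0.15183724796642906 [-0.3650043   0.41904441  0.1646782 ]
[array([320.7, 221.4]), array([275.8, 212.8]), array([274.7, 244.3])] [ 274.7 -206. ] [ 275.5 -170.9]
```

View pics/c6.png

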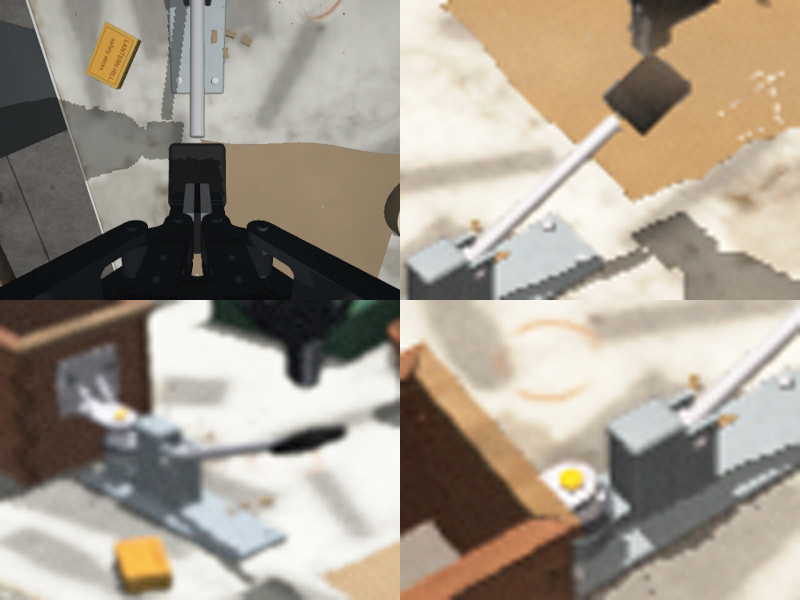

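The pad sits where predicted: (322,224) in the scene view and (277,215) in the side view, with the jack flat under the tongue. Now I'll press along the arc.

Emit:
move_arm:
  rows: [0,0,-0.06,0,0,0,0,0,-0.06,0,0,0,0,0,-0.06,0,0,0,-0.0032,-0.0172,-0.0415,0,0,0,-0.0032,-0.0172,-0.0415,0,0,0]

```text
time_s: 12.05
position: [439.7, -121.8, 110.9]
eef_rot: [[0.179, 0.984, -0.0], [0.984, -0.179, 0.001], [0.001, -0.0, -1.0]]
force: [1.7, 2.1, 0.5]
gripper_width: 0.2
gripper_force: 1.1
```

Emit:
move_arm:
  rows: [-0.0023,-0.0128,-0.0425,0,0,0,-0.0023,-0.0128,-0.0425,0,0,0,-0.0015,-0.0084,-0.0438,0,0,0,-0.0015,-0.0084,-0.0438,0,0,0,-0.0007,-0.004,-0.0443,0,0,0]

```text
time_s: 12.68
position: [438.1, -131.5, 68.2]
eef_rot: [[0.179, 0.984, 0.0], [0.984, -0.179, -0.0], [-0.0, 0.0, -1.0]]
force: [-4.2, 1.9, 8.3]
gripper_width: -0.1
gripper_force: 4.8
```

Emit:
move_arm:
  rows: [-0.0007,-0.004,-0.0443,0,0,0,0,0,-0.015,0,0,0,0,0,-0.01,0,0,0,0,0,0,0,0,0,0,0,0,0,0,0]

```text
time_s: 13.3
position: [437.9, -132.4, 55.3]
eef_rot: [[0.179, 0.984, 0.0], [0.984, -0.179, -0.001], [-0.001, 0.0, -1.0]]
force: [-5.2, 2.8, 19.0]
gripper_width: 0.0
gripper_force: 9.6
```

```bash
python3 - <<'E'
from h import *
a=snap('scene','scene7');b=snap('side','side7')
s=state();print(s['time_s'],s['position'],s['force'])
def crop(c,x,y,w,h): return cv2.resize(c['img'][y:y+h,x:x+w,::-1],(400,300),interpolation=cv2.INTER_CUBIC)
im=np.vstack([np.hstack([crop(a,220,240,80,60),crop(a,240,200,120,90)]),np.hstack([crop(b,190,180,100,75),crop(b,200,180,60,45)])])
cv2.imwrite('pics/c7.png',im)
E
```

```text
13.4 [ 437.94874303 -132.39051157   55.2469012 ] [-5.54527683  2.99019112 17.71952621]
```

View pics/c7.png

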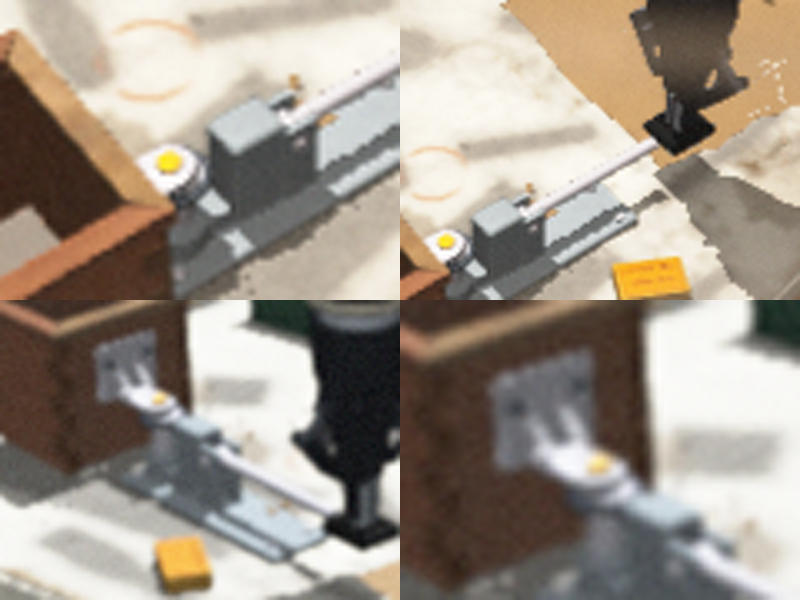

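The handle is level at its stop (18 N) and the trough end has risen, so I'll let it up along the same arc.

Emit:
move_arm:
  rows: [0,0,0.025,0,0,0,0.0007,0.004,0.0443,0,0,0,0.0007,0.004,0.0443,0,0,0,0.0015,0.0084,0.0438,0,0,0,0.0015,0.0084,0.0438,0,0,0]

```text
time_s: 14.02
position: [438.9, -126.8, 95.0]
eef_rot: [[0.179, 0.984, 0.0], [0.984, -0.179, 0.0], [0.0, 0.0, -1.0]]
force: [-1.9, 4.5, 5.8]
gripper_width: 0.3
gripper_force: 3.7
```

Emit:
move_arm:
  rows: [0.0023,0.0128,0.0425,0,0,0,0.0023,0.0128,0.0425,0,0,0,0.0032,0.0172,0.0415,0,0,0,0.0032,0.0172,0.0415,0,0,0,0,0,0.12,0,0,0]

```text
time_s: 14.65
position: [440.3, -114.9, 152.0]
eef_rot: [[0.179, 0.984, -0.002], [0.984, -0.179, 0.0], [-0.0, -0.002, -1.0]]
force: [-0.0, -0.8, -0.2]
gripper_width: -0.2
gripper_force: 0.0
```

Emit:
move_arm:
  rows: [0,0,0,0,0,0,0,0,0,0,0,0,0,0,0,0,0,0,0,0,0,0,0,0,0,0,0,0,0,0]

```text
time_s: 15.28
position: [440.9, -115.1, 151.9]
eef_rot: [[0.179, 0.984, -0.001], [0.984, -0.179, 0.0], [0.0, -0.001, -1.0]]
force: [1.1, -0.5, -0.4]
gripper_width: 0.0
gripper_force: 0.0
```

```bash
python3 - <<'E'
from h import *
a=snap('scene','scene8');b=snap('side','side8')
s=state();print(s['time_s'],s['position'],s['force'])
# similarity to before-press pictures around pad/handle and tongue
for n,o,bx in(('scene8','scene6',(220,200,140,100)),('side8','side6',(190,180,110,80))):
    x,y,w,h=bx; d=cv2.absdiff(load(n)['img'],load(o)['img'])[y:y+h,x:x+w].max(2); print(n,(d>40).sum(),d.mean())
    r,_=cv2.phaseCorrelate(*[np.float32(cv2.cvtColor(load(f)['img'],7)[y:y+h,x:x+w]) for f in(o,n)]);print(r)
def crop(c,x,y,w,h): return cv2.resize(c['img'][y:y+h,x:x+w,::-1],(400,300),interpolation=cv2.INTER_CUBIC)
im=np.hstack([np.vstack([crop(load(o),260,200,100,75),crop(load(p),190,180,100,75)]) for o,p in(('scene6','side6'),('scene8','side8'))])
cv2.imwrite('pics/c8.png',im)
E
```

```text
15.375 [ 441.00815674 -115.13671721  152.02855894] [-0.1371474  -0.30561414 -0.01059752]
scene8 227 4.237285714285714
(0.0027725580296191765, -0.027635654102901697)
side8 111 5.237954545454546
(0.05433634970916046, 0.2019980568702593)
```

View pics/c8.png

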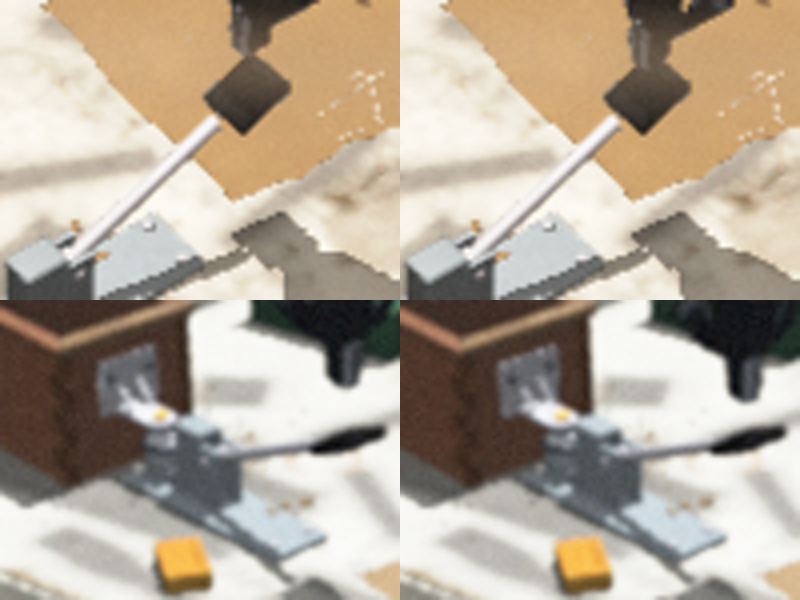

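The handle is fully up, the trough is back down and nothing has shifted. Now the second press, from z=152: 24 mm down, then the same arc.

Emit:
move_arm:
  rows: [0,0,-0.06,0,0,0,0,0,-0.06,0,0,0,-0.0032,-0.0172,-0.0415,0,0,0,-0.0032,-0.0172,-0.0415,0,0,0,-0.0023,-0.0128,-0.0425,0,0,0]

```text
time_s: 16.0
position: [439.2, -124.6, 102.5]
eef_rot: [[0.179, 0.984, -0.0], [0.984, -0.179, 0.0], [0.0, -0.0, -1.0]]
force: [0.3, 3.3, 1.1]
gripper_width: -0.1
gripper_force: 1.2
```

Emit:
move_arm:
  rows: [-0.0023,-0.0128,-0.0425,0,0,0,-0.0015,-0.0084,-0.0438,0,0,0,-0.0015,-0.0084,-0.0438,0,0,0,-0.0007,-0.004,-0.0443,0,0,0,-0.0007,-0.004,-0.0443,0,0,0]

```text
time_s: 16.62
position: [437.9, -132.2, 59.3]
eef_rot: [[0.179, 0.984, 0.0], [0.984, -0.179, -0.0], [-0.0, 0.0, -1.0]]
force: [-2.7, 3.9, 9.3]
gripper_width: 0.0
gripper_force: 4.9
```

Emit:
move_arm:
  rows: [0,0,-0.015,0,0,0,0,0,-0.01,0,0,0,0,0,0,0,0,0,0,0,0,0,0,0,0,0,0,0,0,0]

```text
time_s: 17.25
position: [437.9, -132.3, 55.2]
eef_rot: [[0.179, 0.984, 0.0], [0.984, -0.179, -0.001], [-0.001, 0.0, -1.0]]
force: [-5.5, 1.8, 19.5]
gripper_width: -0.1
gripper_force: 9.7
```

Emit:
move_arm:
  rows: [0,0,0,0,0,0,0,0,0,0,0,0,0,0,0,0,0,0,0,0,0,0,0,0,0,0,0,0,0,0]

```text
time_s: 17.88
position: [437.9, -132.3, 55.2]
eef_rot: [[0.179, 0.984, 0.0], [0.984, -0.179, -0.001], [-0.001, 0.0, -1.0]]
force: [-5.4, 3.2, 19.2]
gripper_width: -0.0
gripper_force: 9.7
```

```bash
python3 - <<'E'
from h import *
a=snap('scene','scene9');b=snap('side','side9')
for n,o,bx in(('scene9','scene7',(220,200,140,100)),('side9','side7',(190,180,110,80))):
    x,y,w,h=bx; d=cv2.absdiff(load(n)['img'],load(o)['img'])[y:y+h,x:x+w].max(2); print(n,(d>40).sum())
s=state();print(s['time_s'],s['position'],s['force'])
E
```

```text
scene9 103
side9 12
17.975 [ 437.93346322 -132.31491112   55.23192846] [-5.78329989  2.69315897 20.24832438]
```

The pose and force match the first press, so I'm handing in.

```bash
python3 -c "from bench import hand_in; print(hand_in())"
```

```text
the job is handed in; nothing more can be done
None
```

I handed the job in with the jack centred under the lift pad (about 2 mm off by camera), the trial stroke done, and the handle held fully down at about 20 N; in the pictures the trough end was up on the jack. The hand-in gave no verdict.

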